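# Throw the catch and hold the stamping press down on the strip

### The job

One of the two lever presses on the jeweller's bench has a flat brass strip lying under its stamp; the other has a finished bangle in it and must not be worked. On the press with the strip, first flip its safety catch all the way over, then pull the lever's cross bar forwards and down to its stop, and finish while still holding it there in the fingers, so that the stamp stays pressed on the strip (it springs back if let go). Do not shift the strip or the bangle, and leave everything else on the bench alone.

Things in the scene. Friction and masses are not known exactly. Their poses are not given: they have to be found in the camera images.
- strip: flat brass strip, 150 x 20 x 5 mm, about 0.12 kg, long axis = its x; it lies loose on the base plate of ONE of the two presses, running front to back through the throat under the stamp and sticking out about 45 mm before and behind the head; it may lie up to 0.75 rad askew to that press. Origin: centre of its underside
- bangle: finished plain brass bangle, a ring of 66 mm outside diameter, 4 mm wall, 8 mm high, lying flat under the stamp of the OTHER press. Origin: centre of its underside
- left_press: left one (left = +y) of two identical hand-lever presses, fixed. Grey base plate 170 (x) x 150 (y) x 30 mm, two pillars, grey head 60 x 110 mm at z 100 to 145 mm. Press frame: x to its back (away from the robot), y to its left, z up; origin: centre of the underside. On the head's top, in front of the yoke lever, is the steel safety catch; its 50 mm cross arm blocks the yoke's left arm
- left_press_pivot (a point): on the lever's pivot axis, mid-width, of the left press, at press 0, 0, 125 mm; fixed. The lever is a yoke: two side arms at press y = +-64 mm that turn about an axis along press y, joined at their upper ends by a free black cross bar (the handle)
- left_press_lever (a joint): lever of the left press, rad: 0 = at rest, leaning 0.35 back from upright; grows as the bar is pulled forwards (press -x) and down; 1.0 = the stop, leaning 0.65 forwards. A spring returns it: about 2 N at the bar at 0, 8 to 11 N at the stop. With the catch on it meets the catch at 0.1 and stops firmly by 0.2. Drives the ram 33 mm down
- left_press_bar: black round cross bar of the left lever, 16 mm diameter, 120 mm free between the arms, along press y, 130 mm from the pivot axis; origin at its middle, about 247 mm high at rest. Nothing is in the way before, behind or above it; it is a sleeve that rolls freely on its own axis
- left_press_catch (a joint): safety catch of the left press, rad: 0 = on (blocking), 1.1 = its off stop, thrown over; the lever comes free at about 0.75. Stiff by friction (about 2 N at the tip), stays where it is put; starts at 0 to 0.1
- left_press_catch_tip (a point): centre of the rolled end (10 mm dia, 24 mm along press x) of the left catch's upright thumb paddle (6 mm thick), 50 mm from its hinge (along press x, at press y 20, z 160 mm). On: leans to press +y (tip at x -30, y 37, z 207 mm). Off: leans to press -y (tip y -14, z 197). Push the tip sideways to press -y; the cross arm, 11 mm behind the paddle, rises to z 207 as it turns
- left_press_stamp: sprung dark steel stamp under the ram of the left press, 22 mm diameter, on the press's middle axis; origin: centre of its lower face, 64 mm high at rest. It meets the strip at lever about 0.88 and yields 2.5 N per mm
- right_press: right one (left = +y) of two identical hand-lever presses, fixed. Grey base plate 170 (x) x 150 (y) x 30 mm, two pillars, grey head 60 x 110 mm at z 100 to 145 mm. Press frame: x to its back (away from the robot), y to its left, z up; origin: centre of the underside. On the head's top, in front of the yoke lever, is the steel safety catch; its 50 mm cross arm blocks the yoke's left arm
- right_press_pivot (a point): on the lever's pivot axis, mid-width, of the right press, at press 0, 0, 125 mm; fixed. The lever is a yoke: two side arms at press y = +-64 mm that turn about an axis along press y, joined at their upper ends by a free black cross bar (the handle)
- right_press_lever (a joint): lever of the right press, rad: 0 = at rest, leaning 0.35 back from upright; grows as the bar is pulled forwards (press -x) and down; 1.0 = the stop, leaning 0.65 forwards. A spring returns it: about 2 N at the bar at 0, 8 to 11 N at the stop. With the catch on it meets the catch at 0.1 and stops firmly by 0.2. Drives the ram 33 mm down
- right_press_bar: black round cross bar of the right lever, 16 mm diameter, 120 mm free between the arms, along press y, 130 mm from the pivot axis; origin at its middle, about 247 mm high at rest. Nothing is in the way before, behind or above it; it is a sleeve that rolls freely on its own axis
- right_press_catch (a joint): safety catch of the right press, rad: 0 = on (blocking), 1.1 = its off stop, thrown over; the lever comes free at about 0.75. Stiff by friction (about 2 N at the tip), stays where it is put; starts at 0 to 0.1
- right_press_catch_tip (a point): centre of the rolled end (10 mm dia, 24 mm along press x) of the right catch's upright thumb paddle (6 mm thick), 50 mm from its hinge (along press x, at press y 20, z 160 mm). On: leans to press +y (tip at x -30, y 37, z 207 mm). Off: leans to press -y (tip y -14, z 197). Push the tip sideways to press -y; the cross arm, 11 mm behind the paddle, rises to z 207 as it turns
- right_press_stamp: sprung dark steel stamp under the ram of the right press, 22 mm diameter, on the press's middle axis; origin: centre of its lower face, 64 mm high at rest. It meets the strip at lever about 0.88 and yields 2.5 N per mm
- flux_bottle: bystander: white squeeze bottle, 38 mm diameter, 110 mm high, between the presses; loose, leave alone
- steel_cup: bystander: open steel cup, 84 mm diameter, 85 mm high, behind the presses; loose, leave alone
- jar: bystander: amber jar, 56 mm diameter, 70 mm high, left of the presses; loose, leave alone
- ring_cone: bystander: wooden ring cone, 56 mm diameter, 100 mm high, right of the presses; loose, leave alone
- hammer: bystander: hammer lying behind the presses, 220 mm long; loose, leave alone
- screwdriver: bystander: screwdriver lying in front of the presses, 160 mm long; loose, leave alone
- pin_block: bystander: wooden block 90 x 60 x 22 mm behind the left press; loose, leave alone
Not all that is in view belongs to the job. What is shaped like the left_press but orange or pink is not meant. Of the things shaped like the strip, the brass one is meant.

How it is judged:
On the way, in this order (a step that is already met when the one before it is completed fails the run):
1. the catch of the press that holds the strip is thrown over while its lever is still up (((horizontal distance between strip and left_press below 0.06 m and value of joint left_press_catch above 0.9 rad and value of joint left_press_lever below 0.3 rad) or (horizontal distance between strip and right_press below 0.06 m and value of joint right_press_catch above 0.9 rad and value of joint right_press_lever below 0.3 rad))), for 0.2 s.
2. the lever of that press is pulled down to its stop (((horizontal distance between strip and left_press below 0.06 m and value of joint left_press_lever above 0.93 rad and value of joint left_press_catch above 0.9 rad) or (horizontal distance between strip and right_press below 0.06 m and value of joint right_press_lever above 0.93 rad and value of joint right_press_catch above 0.9 rad))), for 0.2 s.
At the end, for the whole second after the job is handed in: On the press with the strip: lever beyond 0.93 of 1.0 rad and still, catch over 0.9 rad, fingers on the bar with over 2 N, stamp on the strip with over 2 N; strip and bangle within 15 mm of their start; the other press's catch on (under 0.4 rad) and lever up (under 0.15 rad) (((horizontal distance between strip and left_press below 0.06 m and value of joint left_press_lever above 0.93 rad and value of joint left_press_catch above 0.9 rad and contact force between left_press_stamp and strip above 2 N and contact force between the fingers and left_press_bar above 2 N and velocity of joint left_press_lever below 0.1 rad/s and value of joint right_press_lever below 0.15 rad and value of joint right_press_catch below 0.4 rad and distance of each of strip, bangle from where it was at the start of the episode below 0.015 m) or (horizontal distance between strip and right_press below 0.06 m and value of joint right_press_lever above 0.93 rad and value of joint right_press_catch above 0.9 rad and contact force between right_press_stamp and strip above 2 N and contact force between the fingers and right_press_bar above 2 N and velocity of joint right_press_lever below 0.1 rad/s and value of joint left_press_lever below 0.15 rad and value of joint left_press_catch below 0.4 rad and distance of each of strip, bangle from where it was at the start of the episode below 0.015 m))); the arm keeps its last pose, push and grip.
It fails at once if the press that does not hold the strip is worked: its catch thrown or its lever pulled ((not (horizontal distance between strip and left_press below 0.06 m) and (value of joint left_press_lever above 0.2 rad or value of joint left_press_catch above 0.5 rad)) or (not (horizontal distance between strip and right_press below 0.06 m) and (value of joint right_press_lever above 0.2 rad or value of joint right_press_catch above 0.5 rad))).
It fails at once if a lever is forced past its catch ((value of joint left_press_lever above 0.3 rad and value of joint left_press_catch below 0.6 rad) or (value of joint right_press_lever above 0.3 rad and value of joint right_press_catch below 0.6 rad)).
It fails at once if the strip or the bangle is shifted by more than 20 mm (distance of any of strip, bangle from where it was at the start of the episode above 0.02 m).
It fails at once if a bystander is moved by more than 30 mm or knocked over (distance of any of flux_bottle, steel_cup, jar, ring_cone, hammer, screwdriver, pin_block from where it was at the start of the episode above 0.03 m or angle between any of flux_bottle, steel_cup, jar, ring_cone's own z axis and vertical above 0.6 rad).
It also fails if it takes over 48 s, if anything falls off the work surface, if the arm or the gripper's body presses on something with over 40 N, if the wrist force passes 120 N, or if a joint passes its speed limit or range.

### The arm

A 6-joint arm with a two-finger parallel gripper is mounted at the origin on the work surface. World frame = base frame: x ahead of the robot, y to its left, z up, the work surface at z = 0. Lengths are in m, angles in rad, forces in N, time in s.
With the tool pointing down it reaches from about 0.4 to 0.825 m from the base axis. Payload 7 kg.
Tool frame: the origin (TCP) lies on the centre line of the jaws, within the pads' length; the fingertips stand 14 mm ahead of it and the grasp point (between the pads) lies 5 mm behind it; z points along the fingers, y is the line along which they close (so a half turn about z gives the same grasp; the last joint's range is limited). The gripper opens to 88 mm and grips with 3 to 60 N. Pads are 19 mm wide; open, the fingers measure 130 mm over their backs; the gripper's body (78 mm by 193 mm) begins 47 mm behind the grasp point.
Start: joints at [-1.004, 0.359, 0.012, 0, -1.224, -0.288], TCP at [0.186, -0.649, 0.241] pointing down, gripper open.
Joint ranges: [-3.07, 3.07], [-1.43, 2.12], [-1.02, 1.25], [-3.03, 1.67], [-3.05, -0], [-3.03, 3.03]. Speed limits (rad/s): [2.39, 2.39, 3.01, 3.14, 3.14, 3.14].

### API

Orientations are given as [roll, pitch, yaw] about the fixed x, y, z axes, in that order (R = Rz(yaw) Ry(pitch) Rx(roll)).
In Python, from station import arm gives the robot as it stands.
- The arm moves only by the tool move_arm, never from a script. Its argument "rows" is a list of rows, each an object with "translation": the shift along the tool's x, y, z in cm, a list of three; "rot": the turn, a rotation vector about the tool's x, y, z in degrees, a list of three; "hand": the closure, from 0 (fully open) to 1 (shut). A call has 1 to 8 rows; each row is the pose to reach, as a shift and turn from the pose commanded when the call began, along the tool's axes at that moment; what a row does not reach only later rows make up. A row lasts 1/12 s, in which the tool goes at most 41.7 mm and 7.16 degrees, less where a joint would pass 70% of its speed; a pose out of reach is approached as far as the arm can. A call with a gripper value outside its range is refused whole. The fingers move at their own pace and stop on an object; "squeeze" is the grip in N (left out, the last holds). Time passes only in rows, so rows that repeat a pose let the fingers close. It gives the time, the measured TCP pose, the force, the opening and the grip force at its end, in the units of the state.
- arm.get_state(): the state, without advancing time (a new reading comes with each control period).
- arm.grab_frame(name): name is "scene" or "top"; returns (picture, depth): 480x640x3 uint8, red, green, blue; 480x640 float32, m along the optical axis (not along the pixel's ray), 0 where there is no reading.
- arm.camera_params(name): a dict with "vfov" (degrees; the focal length in pixels is half the picture's height over the tangent of half this angle, whatever the lens; pixels are square), "cx", "cy" (the principal point, pixels), "position" and "orientation" of the camera in the world. Camera axes: x right, y down, z forward; pixel columns grow to the right and rows downward; lengths in m; the calibration is good to about 2 mm. A picture is of the moment at which its call begins. camera_params takes no time and is no camera call.
- arm.job_done(): hands the job in; it is judged then, once.
Trained networks look in the newest picture that a camera, given by its name, has taken for a name from the list of things; names that differ only in an ending like _2 or _b are one class to them, and where a whole thing is asked for, a point or a joint stands for the part that bears it (a point fixed in the world has none). Each returns a list of dicts, best first, with "p" (0 to 1); they miss things now and then, are a little off and sometimes report something else, mostly with a low value. They report only what shows in the picture. A call takes as long as a camera call. They do not tell look-alikes from the thing itself.
- arm.search_frame(label, camera): "point" ([x, y, z] in m, in the coordinates of the camera as it stood for that picture, good to about 4 mm: the middle of the surface that is visible of it).
- arm.pinpoint(label, camera): "point" ([x, y, z] in m, in the coordinates of the camera as it stood for that picture, good to about 4 mm: a listed point, or the origin of a listed thing).
The state is a dict: "t": time; "q": joint angles; "qd": joint speeds; "joint_efforts": joint torques, N m; "eef_pos": TCP position; "ee_rot": TCP orientation; "force": force on the tool from outside, world axes, zero at the start; "moment": the same for the moment, N m; "width": finger opening in m; "gripper_force": force on a finger pad.
Only numpy, scipy, OpenCV 4.12 (cv2) and the standard library are available. Lean on these libraries where they do the work, as an engineer would, in place of code of your own. Each camera call takes 0.05 s, during which the arm holds its last target. There are 200 camera calls.

## Working session

There is one attempt and no reset: what is moved stays moved. The work goes in short steps, Python scripts to look and compute and a tool call to move; the robot and the scene stay as the last step left them, time stands still between calls to the robot, and variables do not carry over. Pictures are saved under pics/ and viewed, at most 10 in all, crops included, and the job is handed in when it is done.

Besides the shell and the picture viewer there is one more tool, called after ">>>" as name(argument=value, ...), one argument or row to a line, values as JSON. move_arm: Moves the arm, as the interface text tells. Its arguments: {"type":"object","properties":{"rows":{"type":"array","items":{"type":"object","properties":{"translation":{"type":"array","items":{"type":"number"}},"rot":{"type":"array","items":{"type":"number"}},"hand":{"type":"number"}}}},"squeeze":{"type":"number"}},"required":["rows"]}

```bash
mkdir -p pics; cat > h.py <<'E'
import numpy as np, cv2
from station import arm
from scipy.spatial.transform import Rotation as R
def campose(n):
    p=arm.camera_params(n); o=np.array(p["orientation"],float)
    if o.shape==(3,3): M=o
    elif o.size==4: M=R.from_quat(o).as_matrix()
    else: M=R.from_euler('xyz',o).as_matrix()
    return p,M,np.array(p["position"])
def w(n,pt):
    p,M,t=campose(n); return M@np.array(pt)+t
def px(n,P):
    p,M,t=campose(n); c=M.T@(np.array(P)-t); f=240/np.tan(np.radians(p["vfov"])/2)
    return [p["cx"]+f*c[0]/c[2],p["cy"]+f*c[1]/c[2]]
E
python3 - <<'E'
from h import *
for n in("scene","top"):
    print(n,arm.camera_params(n))
    im,d=arm.grab_frame(n); cv2.imwrite(f"pics/{n}0.png",im[:,:,::-1]); np.save(n+"d.npy",d)
    for l in ["strip","bangle","left_press","right_press","left_press_bar","right_press_bar","left_press_catch_tip","right_press_catch_tip","left_press_pivot","right_press_pivot"]:
        r=arm.pinpoint(l,n)
        print(l,[(round(x["p"],2),w(n,x["point"]).round(3).tolist(),np.round(px(n,w(n,x["point"]))).tolist()) for x in r[:4]])
s=arm.get_state();print(s)
E
```

```text
scene {'vfov': 52.77469146203771, 'cx': 316.0210282393346, 'cy': 237.5153741028039, 'position': array([ 1.3460224 , -0.0806829 ,  0.97087436]), 'orientation': array([-2.33847016, -0.00889192,  1.47088738])}
strip [(0.77, [0.254, 0.482, -0.001], [459.0, 208.0]), (0.72, [0.587, 0.199, 0.027], [393.0, 292.0]), (0.38, [0.544, -0.243, 0.248], [203.0, 227.0]), (0.18, [0.471, -0.206, 0.204], [224.0, 219.0])]
bangle [(0.51, [0.502, -0.239, 0.031], [219.0, 278.0])]
left_press [(0.95, [0.332, 0.265, -0.001], [395.0, 229.0]), (0.63, [0.594, 0.203, 0.004], [394.0, 299.0]), (0.59, [0.267, -0.256, -0.002], [218.0, 226.0])]
right_press [(0.71, [0.398, 0.005, -0.007], [310.0, 253.0])]
left_press_bar [(0.63, [0.305, -0.245, 0.246], [209.0, 164.0]), (0.61, [0.371, 0.277, 0.247], [415.0, 168.0]), (0.59, [0.635, 0.215, 0.243], [417.0, 244.0])]
right_press_bar [(0.58, [0.544, -0.241, 0.242], [205.0, 228.0])]
left_press_catch_tip [(0.79, [0.554, 0.227, 0.204], [411.0, 231.0]), (0.62, [0.287, 0.294, 0.201], [411.0, 164.0]), (0.43, [0.224, -0.231, 0.205], [218.0, 159.0])]
right_press_catch_tip [(0.57, [0.46
[... 1446 characters left out ...]
9, -0.242, 0.121], [399.0, 242.0])]
{'t': 1.1, 'q': array([-1.00390098e+00,  3.58570584e-01,  1.18772748e-02, -4.36866199e-05,
       -1.22408565e+00, -2.88084260e-01]), 'qd': array([-0.00013729, -0.00099016,  0.00017116,  0.00121702,  0.00040681,
        0.00074122]), 'joint_efforts': array([ 2.13499720e-04, -5.82386255e+01,  2.93307066e+01,  7.00234964e+00,
        1.26359836e-02,  1.10430730e-05]), 'eef_pos': array([ 0.18574142, -0.64890354,  0.24056249]), 'ee_rot': array([-3.14158767e+00,  4.43287630e-05, -2.86279641e+00]), 'force': array([-0.3752239 ,  0.0392002 , -0.70924934]), 'moment': array([-0.02473203,  0.01330273,  0.01497412]), 'gripper_force': 0.0, 'width': 0.08781574395755187}
```

View pics/scene0.png

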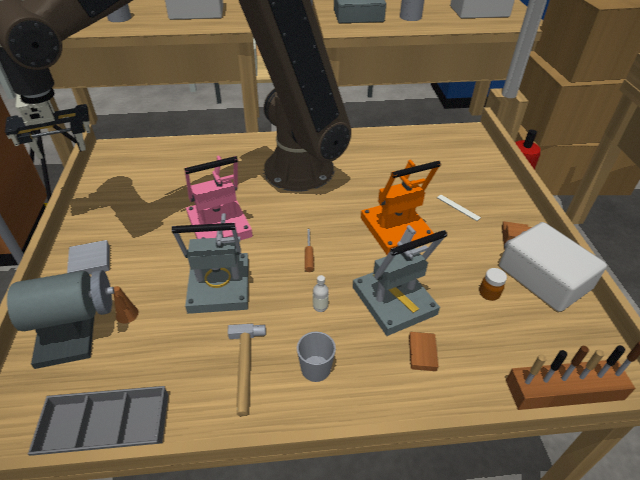

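View pics/top0.png

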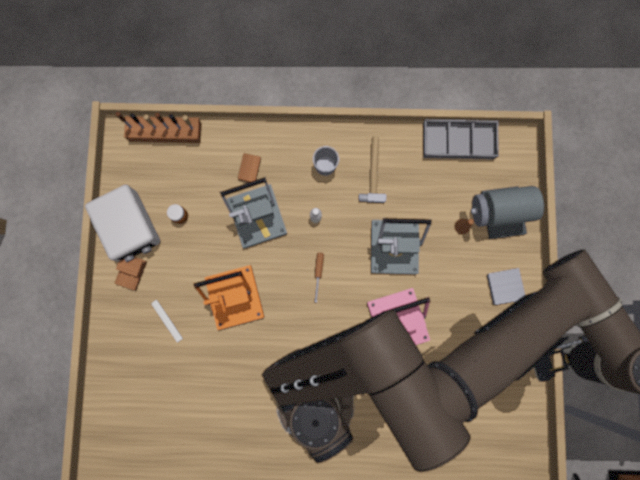

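The left grey press holds the brass strip (scene ~(403,297)), and the right one holds the bangle (218,278). The orange and pink presses are decoys. Next I'll measure the press yaw, bar and catch from the depth images.

```bash
python3 - <<'E'
from h import *
for n in("scene","top"):
    p,M,t=campose(n); d=np.load(n+"d.npy"); f=240/np.tan(np.radians(p["vfov"])/2)
    v,u=np.mgrid[:480,:640]; C=np.stack([(u-p["cx"])/f*d,(v-p["cy"])/f*d,d],-1)[d>0]
    W=C@M.T+t
    for name,c in(("L",(.592,.203)),):
        near=np.hypot(W[:,0]-c[0],W[:,1]-c[1])<.14
        b=W[near&(W[:,2]>.238)&(W[:,2]<.27)]
        m=b.mean(0); e=np.linalg.svd(b[:,:2]-m[:2],full_matrices=False)[2][0]
        if e[1]<0:e=-e
        s=(b[:,:2]-m[:2])@e
        psi=np.arctan2(-e[0],e[1]); mid=m[:2]+e*(s.min()+s.max())/2
        print(n,len(b),"bar mid",mid.round(4),"ztop",b[:,2].max().round(3),"len",np.ptp(s).round(3),"psi",psi.round(4))
        ex=np.array([np.cos(psi),np.sin(psi)]);ey=np.array([-ex[1],ex[0]])
        o=mid-.0446*ex; print(" origin from bar",o.round(4))
        r=W-np.array([*o,0]); X=r[:,:2]@ex;Y=r[:,:2]@ey
        k=(abs(X+.03)<.02)&(abs(Y-.02)<.05)&(W[:,2]>.195)&(W[:,2]<.225)
        print(" catch pts",k.sum(),X[k].min(),X[k].max(),Y[k].min(),Y[k].max(),W[k,2].max(), X[k].mean(),Y[k].mean())
        # base plate edges
        k=(abs(W[:,2]-.03)<.005)&(abs(X)<.12)&(abs(Y)<.11)
        print(" base",k.sum(),np.percentile(X[k],[1,99]).round(4),np.percentile(Y[k],[1,99]).round(4))
        k=(abs(W[:,2]-.145)<.005)&(abs(X)<.12)&(abs(Y)<.11)
        print(" head",k.sum(),np.percentile(X[k],[1,99]).round(4),np.percentile(Y[k],[1,99]).round(4))
        rect=cv2.minAreaRect(W[(abs(W[:,2]-.03)<.005)&near][:,:2].astype(np.float32)*1000); print(rect)
E
```

```text
scene 440 bar mid [0.6369 0.2204] ztop 0.258 len 0.138 psi 0.3413
 origin from bar [0.5949 0.2055]
 catch pts 75 -0.04623643987461785 -0.020612573191169718 0.027479041858249852 0.04226264173199792 0.21249672990571267 -0.03215507140381041 0.03322628335549119
 base 2210 [-0.0839  0.082 ] [-0.0755  0.0731]
 head 676 [-0.0318  0.0279] [-0.0676  0.0609]
((608.9826049804688, 209.79885864257812), (208.8124237060547, 152.61898803710938), 20.761390686035156)
top 281 bar mid [0.6315 0.2166] ztop 0.26 len 0.135 psi 0.3485
 origin from bar [0.5896 0.2014]
 catch pts 39 -0.04003516673679742 -0.016637718281181376 0.02892386858967955 0.04203380216269095 0.21837904894959115 -0.029166202008123417 0.035789365210620566
 base 1127 [-0.083   0.0858] [-0.0738  0.0731]
 head 469 [-0.0289  0.0314] [-0.0551  0.054 ]
((616.801513671875, 211.2273712158203), (225.52102661132812, 149.31005859375), 19.82372283935547)
```

>>> move_arm(
  rows=[
    {"translation": [0,0,-4],"hand": 1},
    {"translation": [0,0,-8],"hand": 1},
    {"translation": [0,0,-12],"hand": 1},
    {"translation": [0,0,-16],"hand": 1},
    {"translation": [0,0,-16],"hand": 1},
  ],
  squeeze=5,
)

```text
validation failed for argument at $.ro...
```

```bash
cat >> h.py <<'E'
PSI=.345; O=np.array([.592,.203])
ex=np.array([np.cos(PSI),np.sin(PSI)]);ey=np.array([-ex[1],ex[0]])
def rel(X,Y,z,yaw,world=False):
    s=arm.get_state(); A=R.from_euler('xyz',s["ee_rot"]); P=np.array([X,Y] if world else O+X*ex+Y*ey)
    t=A.inv().apply(np.array([*P,z])-s["eef_pos"])*100
    B=R.from_euler('xyz',[np.pi,0,yaw]); return t.round(2),(A.inv()*B).as_rotvec(degrees=True).round(2)
def here():
    s=arm.get_state(); r=s["eef_pos"][:2]-O
    return s["t"],"press",r@ex,r@ey,s["eef_pos"][2],s["ee_rot"],s["force"],s["width"],s["gripper_force"]
E
python3 -c "
from h import *
print(rel(.45,-.3,.4,PSI-np.pi,True)); print(rel(-.041,.085,.32,PSI-np.pi))"
```

```text
(array([-35.01,  26.27, -15.94]), array([-0.  ,  0.  , -3.79]))
(array([-57.85,  78.93,  -7.94]), array([-0.  ,  0.  , -3.79]))
```

>>> move_arm(
  rows=[
    {"translation": [0,0,-4],"rot": [0,0,0],"hand": 1},
    {"translation": [0,0,-8],"rot": [0,0,0],"hand": 1},
    {"translation": [0,0,-12],"rot": [0,0,0],"hand": 1},
    {"translation": [0,0,-16],"rot": [0,0,0],"hand": 1},
    {"translation": [0,0,-16],"rot": [0,0,0],"hand": 1},
  ],
  squeeze=5,
)

```text
t: 1.52
eef_pos: [0.1855, -0.6511, 0.4107]
ee_rot: [-3.128, 0.0, -2.863]
force: [0.8, 0.4, 1.4]
width: 0.0596
gripper_force: 0.0
```

>>> move_arm(
  rows=[
    {"translation": [-35,26,0],"rot": [0,0,-3.8],"hand": 1},
    {"translation": [-35,26,0],"rot": [0,0,-3.8],"hand": 1},
    {"translation": [-35,26,0],"rot": [0,0,-3.8],"hand": 1},
    {"translation": [-35,26,0],"rot": [0,0,-3.8],"hand": 1},
    {"translation": [-35,26,0],"rot": [0,0,-3.8],"hand": 1},
    {"translation": [-35,26,0],"rot": [0,0,-3.8],"hand": 1},
    {"translation": [-35,26,0],"rot": [0,0,-3.8],"hand": 1},
    {"translation": [-35,26,0],"rot": [0,0,-3.8],"hand": 1},
  ],
)

```text
t: 2.18
eef_pos: [0.389, -0.3824, 0.4009]
ee_rot: [-3.141, 0.001, -2.797]
force: [0.9, -0.6, 0.4]
width: 0.0067
gripper_force: 0.0
```

```bash
python3 -c "
from h import *
print(rel(-.041,.085,.32,PSI-np.pi),here())"
```

```text
(array([-34.8 ,  56.72,   8.08]), array([-0.03,  0.04,  0.  ])) (2.1833, 'press', np.float64(-0.38901765551463957), np.float64(-0.4822130198630355), np.float64(0.4009094460785258), array([-3.14098485e+00,  6.26059881e-04, -2.79654211e+00]), array([ 0.86618143, -0.64377195,  0.38885396]), 0.006700652130960968, 0.0)
```

>>> move_arm(
  rows=[
    {"translation": [-35,57,0],"rot": [0,0,0],"hand": 1},
    {"translation": [-35,57,0],"rot": [0,0,0],"hand": 1},
    {"translation": [-35,57,0],"rot": [0,0,0],"hand": 1},
    {"translation": [-35,57,0],"rot": [0,0,0],"hand": 1},
    {"translation": [-35,57,0],"rot": [0,0,0],"hand": 1},
    {"translation": [-35,57,0],"rot": [0,0,0],"hand": 1},
    {"translation": [-35,57,0],"rot": [0,0,0],"hand": 1},
    {"translation": [-35,57,0],"rot": [0,0,0],"hand": 1},
  ],
)

```text
t: 2.85
eef_pos: [0.456, -0.0558, 0.4011]
ee_rot: [-3.142, 0.002, -2.796]
force: [1.4, -0.5, -1.1]
width: 0.0006
gripper_force: 0.0
```

```bash
python3 -c "
from h import *
print(rel(-.041,.085,.32,PSI-np.pi),here())"
```

```text
(array([-17.45,  28.26,   8.13]), array([-0.  ,  0.09,  0.02])) (2.85, 'press', np.float64(-0.2155026839204243), np.float64(-0.197611363204516), np.float64(0.4010882533618796), array([-3.14154713e+00,  1.50580841e-03, -2.79629759e+00]), array([ 1.40338542, -0.4747858 , -1.11379472]), 0.0006156767850427349, 0.0)
```

>>> move_arm(
  rows=[
    {"translation": [-17.5,28.3,0],"rot": [0,0,0],"hand": 1},
    {"translation": [-17.5,28.3,0],"rot": [0,0,0],"hand": 1},
    {"translation": [-17.5,28.3,0],"rot": [0,0,0],"hand": 1},
    {"translation": [-17.5,28.3,0],"rot": [0,0,0],"hand": 1},
    {"translation": [-17.5,28.3,0],"rot": [0,0,0],"hand": 1},
    {"translation": [-17.5,28.3,0],"rot": [0,0,0],"hand": 1},
    {"translation": [-17.5,28.3,0],"rot": [0,0,0],"hand": 1},
    {"translation": [-17.5,28.3,0],"rot": [0,0,0],"hand": 1},
  ],
)

```text
t: 3.52
eef_pos: [0.5251, 0.2699, 0.4008]
ee_rot: [3.141, 0.001, -2.796]
force: [1.6, -0.4, -1.0]
width: 0.0007
gripper_force: 0.0
```

>>> move_arm(
  rows=[
    {"translation": [0,0,0],"rot": [0,0,0],"hand": 1},
    {"translation": [0,0,0],"rot": [0,0,0],"hand": 1},
  ],
)

```text
t: 3.68
eef_pos: [0.5252, 0.2698, 0.399]
ee_rot: [-3.141, -0.002, -2.794]
force: [0.5, -0.3, -0.1]
width: 0.0004
gripper_force: 0.0
```

```bash
python3 -c "
from h import *
print(rel(-.041,.085,.202,PSI-np.pi),here())"
```

```text
(array([ 0.03, -0.03, 19.7 ]), array([-0.05, -0.13,  0.15])) (3.6833, 'press', np.float64(-0.04026135889721586), np.float64(0.08543927522591627), np.float64(0.39895909849247235), array([-3.14070615e+00, -2.33915370e-03, -2.79400154e+00]), array([ 0.50985353, -0.29655   , -0.09783061]), 0.00035116247193075155, 0.0)
```

>>> move_arm(
  rows=[
    {"translation": [0,0,4],"rot": [0,0,0],"hand": 1},
    {"translation": [0,0,8],"rot": [0,0,0],"hand": 1},
    {"translation": [0,0,12],"rot": [0,0,0],"hand": 1},
    {"translation": [0,0,15],"rot": [0,0,0],"hand": 1},
    {"translation": [0,0,17],"rot": [0,0,0],"hand": 1},
    {"translation": [0,0,18.5],"rot": [0,0,0],"hand": 1},
    {"translation": [0,0,19.7],"rot": [0,0,0],"hand": 1},
    {"translation": [0,0,19.7],"rot": [0,0,0],"hand": 1},
  ],
)

```text
t: 4.35
eef_pos: [0.5241, 0.2658, 0.2014]
ee_rot: [-3.141, -0.004, -2.798]
force: [-0.8, 0.0, -0.9]
width: 0.0004
gripper_force: 0.0
```

```bash
python3 -c "
from h import *
print(here())
im,d=arm.grab_frame('scene'); c=im[170:330,330:490,::-1]; cv2.imwrite('pics/a.png',cv2.resize(c,(600,600),interpolation=2))"
```

```text
(4.35, 'press', np.float64(-0.04264512893909924), np.float64(0.08209349142832054), np.float64(0.20135659609786286), array([-3.14056753, -0.00353667, -2.79772093]), array([-0.84024917,  0.01851592, -0.86473142]), 0.0003822332643530313, 0.0)
```

View pics/a.png

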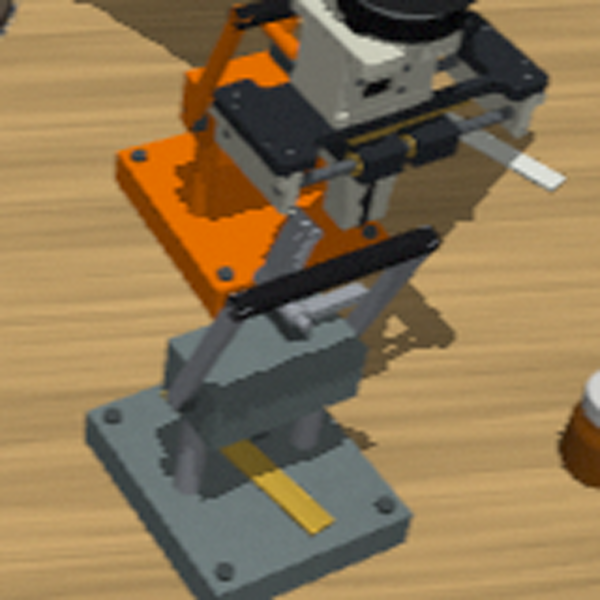

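>>> move_arm(
  rows=[
    {"translation": [-0.3,-1,0],"rot": [0,0,0],"hand": 1},
    {"translation": [-0.3,-2,0],"rot": [0,0,0],"hand": 1},
    {"translation": [-0.3,-2.5,0],"rot": [0,0,0],"hand": 1},
    {"translation": [-0.3,-3,0],"rot": [0,0,0],"hand": 1},
    {"translation": [-0.3,-3.5,0],"rot": [0,0,0],"hand": 1},
  ],
)

```text
t: 4.82
eef_pos: [0.5407, 0.2357, 0.2048]
ee_rot: [3.14, 0.002, -2.797]
force: [-2.8, 2.8, 3.0]
width: 0.0009
gripper_force: 1.9
```

```bash
python3 -c "
from h import *
print(here())
im,d=arm.grab_frame('scene'); c=im[170:330,330:490,::-1]; cv2.imwrite('pics/b.png',cv2.resize(c,(600,600),interpolation=2))"
```

```text
(4.8167, 'press', np.float64(-0.03723433000134734), np.float64(0.048173749919333944), np.float64(0.20476889206298168), array([ 3.14036736e+00,  2.42533039e-03, -2.79677690e+00]), array([-2.77468571,  2.7692112 ,  2.95713477]), 0.0009172723034152783, 1.8936167657375336)
```

View pics/b.png

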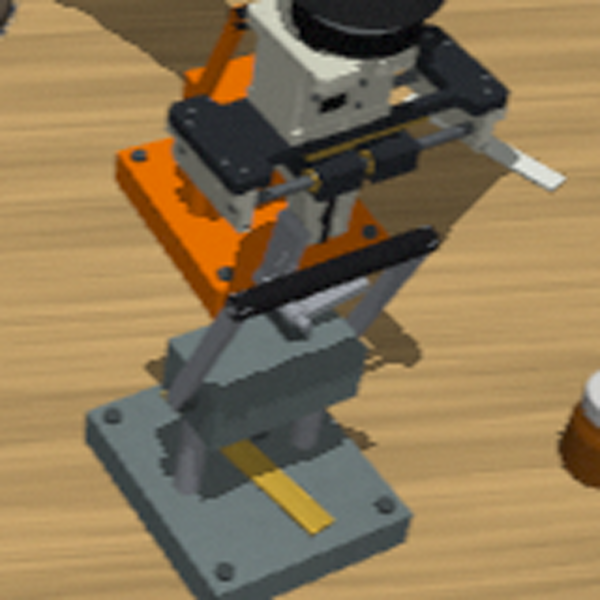

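>>> move_arm(
  rows=[
    {"translation": [0,-0.6,0],"rot": [0,0,0],"hand": 1},
    {"translation": [0,-1.2,0],"rot": [0,0,0],"hand": 1},
    {"translation": [0,-1.8,0],"rot": [0,0,0],"hand": 1},
    {"translation": [0,-2.4,0],"rot": [0,0,0],"hand": 1},
    {"translation": [0,-2.8,0],"rot": [0,0,0],"hand": 1},
  ],
  squeeze=30,
)

```text
t: 5.28
eef_pos: [0.5492, 0.2088, 0.203]
ee_rot: [3.141, -0.001, -2.797]
force: [-1.3, 3.7, -0.8]
width: 0.0007
gripper_force: 1.5
```

```bash
python3 -c "
from h import *
print(here())
im,d=arm.grab_frame('scene'); c=im[170:330,330:490,::-1]; cv2.imwrite('pics/c.png',cv2.resize(c,(600,600),interpolation=2))"
```

```text
(5.2833, 'press', np.float64(-0.0382818972985921), np.float64(0.019942750882272747), np.float64(0.20299208897171123), array([ 3.14126248e+00, -9.38142862e-04, -2.79684307e+00]), array([-1.27609659,  3.74638763, -0.83991146]), 0.0007265828268783525, 1.5000560058251722)
```

View pics/c.png

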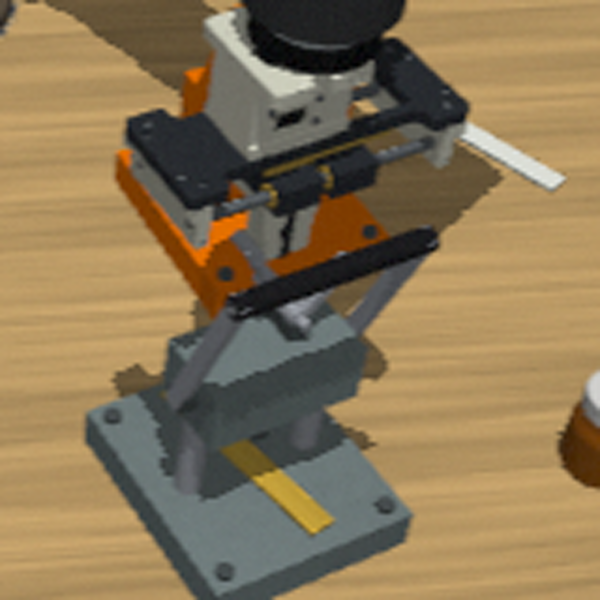

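The paddle now leans to -y, with the fingers still in contact. I'll keep pushing to the stop.

>>> move_arm(
  rows=[
    {"translation": [0,-0.5,0],"rot": [0,0,0],"hand": 1},
    {"translation": [0,-0.8,0],"rot": [0,0,0],"hand": 1},
    {"translation": [0,-0.8,0],"rot": [0,0,0],"hand": 1},
  ],
)

```text
t: 5.58
eef_pos: [0.5521, 0.2011, 0.2034]
ee_rot: [-3.141, -0.001, -2.797]
force: [0.5, 0.3, 1.1]
width: 0.0005
gripper_force: 0.2
```

```bash
python3 -c "
from h import *
print(here())"
```

```text
(5.5833, 'press', np.float64(-0.03821492681837737), np.float64(0.011661681169721204), np.float64(0.2034134105133306), array([-3.14103487e+00, -7.33799165e-04, -2.79683567e+00]), array([0.45468455, 0.33391906, 1.12000934]), 0.0004606598193634734, 0.16153734180988977)
```

>>> move_arm(
  rows=[
    {"translation": [0,-0.4,0],"rot": [0,0,0],"hand": 1},
    {"translation": [0,-0.6,0],"rot": [0,0,0],"hand": 1},
  ],
)

```text
t: 5.75
eef_pos: [0.554, 0.197, 0.2035]
ee_rot: [3.14, 0.001, -2.796]
force: [-7.2, 13.7, 1.1]
width: 0.0002
gripper_force: 5.8
```

>>> move_arm(
  rows=[
    {"translation": [0,-0.3,0],"rot": [0,0,0],"hand": 1},
    {"translation": [0,-0.5,0],"rot": [0,0,0],"hand": 1},
  ],
)

```text
t: 5.92
eef_pos: [0.5547, 0.196, 0.2035]
ee_rot: [3.134, 0.002, -2.796]
force: [-16.5, 27.7, 3.3]
width: 0.0005
gripper_force: 12.7
```

```bash
python3 -c "
from h import *
print(here())
im,d=arm.grab_frame('scene'); c=im[170:330,330:490,::-1]; cv2.imwrite('pics/d.png',cv2.resize(c,(600,600),interpolation=2))"
```

```text
(5.9167, 'press', np.float64(-0.03746372640457647), np.float64(0.006004545771619697), np.float64(0.2034513905669316), array([ 3.13380434e+00,  2.22383032e-03, -2.79629237e+00]), array([-16.48622941,  27.73005908,   3.32689053]), 0.0005139172720607934, 12.653843165153376)
```

View pics/d.png

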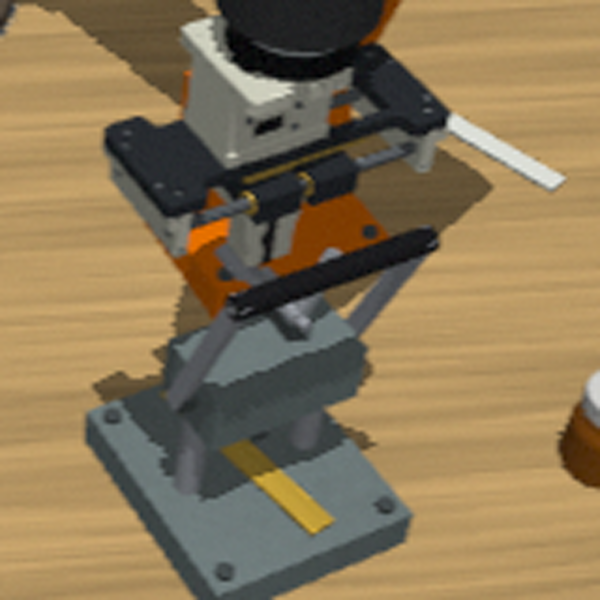

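The catch is at its stop: the force rose to 30 N and the paddle is thrown over. I'll back off, raise, then turn by 90°.

>>> move_arm(
  rows=[
    {"translation": [0.2,1.5,0],"rot": [0,0,0],"hand": 1},
    {"translation": [0.2,1.5,-1],"rot": [0,0,0],"hand": 1},
    {"translation": [0.2,1.5,-5],"rot": [0,0,0],"hand": 1},
    {"translation": [0.2,1.5,-9],"rot": [0,0,0],"hand": 1},
    {"translation": [0.2,1.5,-13],"rot": [0,0,0],"hand": 1},
    {"translation": [0.2,1.5,-16],"rot": [0,0,-7],"hand": 0},
    {"translation": [0.2,1.5,-16],"rot": [0,0,-14],"hand": 0},
    {"translation": [0.2,1.5,-16],"rot": [0,0,-21],"hand": 0},
  ],
)

```text
t: 6.63
eef_pos: [0.5497, 0.2044, 0.3667]
ee_rot: [-3.14, 0.004, -2.424]
force: [0.2, -0.1, -0.9]
width: 0.0154
gripper_force: 0.0
```

>>> move_arm(
  rows=[
    {"translation": [0,0,0],"rot": [0,0,-7],"hand": 0},
    {"translation": [0,0,0],"rot": [0,0,-14],"hand": 0},
    {"translation": [0,0,0],"rot": [0,0,-21],"hand": 0},
    {"translation": [0,0,0],"rot": [0,0,-28],"hand": 0},
    {"translation": [0,0,0],"rot": [0,0,-35],"hand": 0},
    {"translation": [0,0,0],"rot": [0,0,-42],"hand": 0},
    {"translation": [0,0,0],"rot": [0,0,-49],"hand": 0},
    {"translation": [0,0,0],"rot": [0,0,-56],"hand": 0},
  ],
)

```text
t: 7.3
eef_pos: [0.549, 0.2039, 0.364]
ee_rot: [3.142, -0.001, -1.447]
force: [-0.3, 0.7, -0.1]
width: 0.0681
gripper_force: 0.0
```

```bash
python3 -c "
from h import *
print(rel(.044,0,.35,PSI-np.pi/2),here())"
```

```text
(array([-0.35, -8.55,  1.39]), array([ 1.000e-02, -6.000e-02, -1.267e+01])) (7.3, 'press', np.float64(-0.040178944184934), np.float64(0.015378438150698642), np.float64(0.3639532877252312), array([ 3.14156789e+00, -1.14111297e-03, -1.44692924e+00]), array([-0.3126956 ,  0.69490764, -0.13137192]), 0.06811767552890534, 0.0)
```

>>> move_arm(
  rows=[
    {"translation": [-0.1,-3,0],"rot": [0,0,-7],"hand": 0},
    {"translation": [-0.2,-6,0.5],"rot": [0,0,-12.6],"hand": 0},
    {"translation": [-0.3,-8.5,1],"rot": [0,0,-12.6],"hand": 0},
    {"translation": [-0.3,-8.5,1.4],"rot": [0,0,-12.6],"hand": 0},
    {"translation": [-0.3,-8.5,1.4],"rot": [0,0,-12.6],"hand": 0},
  ],
)

```text
t: 7.72
eef_pos: [0.6335, 0.2169, 0.3472]
ee_rot: [3.138, -0.001, -1.234]
force: [-0.3, -0.4, -0.5]
width: 0.0875
gripper_force: 0.0
```

```bash
python3 -c "
from h import *
im,d=arm.grab_frame('scene'); c=im[170:330,330:490,::-1]; cv2.imwrite('pics/e.png',cv2.resize(c,(600,600),interpolation=2))
for l in ['left_press_bar','left_press_catch_tip']:
    for x in arm.pinpoint(l,'scene'):
        P=w('scene',x['point']); r=P[:2]-O; print(l,x['p'],r@ex,r@ey,P[2])
print(rel(.0446,0,.242,PSI-np.pi/2),here())"
```

```text
left_press_bar 0.8 -0.4207751734739914 -0.3229386053804651 0.24227823702953122
left_press_bar 0.62 0.04672604015396804 -0.003963873554258917 0.24179273441903093
left_press_catch_tip 0.62 -0.4924229115735929 -0.2826342144952355 0.2034684740750694
left_press_catch_tip 0.61 -0.030070351762767965 -0.013845450331960727 0.193348657082813
left_press_catch_tip 0.57 -0.23932093711870525 -0.38861389123855505 -0.006373320247269443
left_press_catch_tip 0.44 -0.058111762868276046 -0.17549918005438017 -0.00022148764524876352
left_press_catch_tip 0.41 0.08876839525907768 0.24012136590092736 -0.00653583070653041
(array([-0.03, -0.14, 10.83]), array([-0.02, -0.03, -0.41])) (7.8667, 'press', np.float64(0.043119007070607854), np.float64(-0.0002785433416279904), np.float64(0.35030428910601946), array([-3.14117669e+00, -4.92963950e-04, -1.23297710e+00]), array([-1.21290549, -0.42383406, -0.3659587 ]), 0.08742967606883255, 0.0)
```

View pics/e.png

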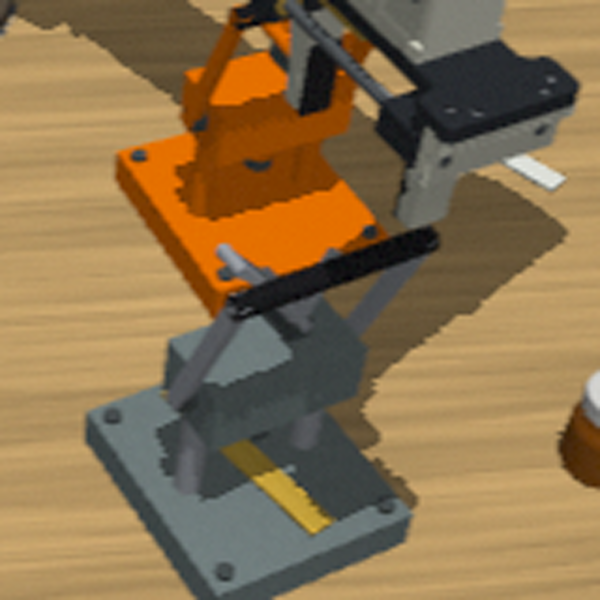

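>>> move_arm(
  rows=[
    {"translation": [0,-0.1,3.5],"rot": [0,0,0],"hand": 0},
    {"translation": [0,-0.1,7],"rot": [0,0,0],"hand": 0},
    {"translation": [0,-0.1,9.5],"rot": [0,0,0],"hand": 0},
    {"translation": [0,-0.1,10.8],"rot": [0,0,0],"hand": 0},
    {"translation": [0,-0.1,10.8],"rot": [0,0,0],"hand": 0.5},
    {"translation": [0,-0.1,10.8],"rot": [0,0,0],"hand": 1},
    {"translation": [0,-0.1,10.8],"rot": [0,0,0],"hand": 1},
    {"translation": [0,-0.1,10.8],"rot": [0,0,0],"hand": 1},
  ],
  squeeze=15,
)

```text
t: 8.53
eef_pos: [0.6345, 0.2187, 0.244]
ee_rot: [-3.138, 0.0, -1.232]
force: [0.6, 0.2, 0.1]
width: 0.0667
gripper_force: 0.0
```

>>> move_arm(
  rows=[
    {"translation": [0,0,0],"rot": [0,0,0],"hand": 1},
    {"translation": [0,0,0],"rot": [0,0,0],"hand": 1},
    {"translation": [0,0,0],"rot": [0,0,0],"hand": 1},
    {"translation": [0,0,0],"rot": [0,0,0],"hand": 1},
    {"translation": [0,0,0],"rot": [0,0,0],"hand": 1},
    {"translation": [0,0,0],"rot": [0,0,0],"hand": 1},
    {"translation": [0,0,0],"rot": [0,0,0],"hand": 1},
    {"translation": [0,0,0],"rot": [0,0,0],"hand": 1},
  ],
  squeeze=30,
)

```text
t: 9.2
eef_pos: [0.6323, 0.2176, 0.241]
ee_rot: [3.138, -0.0, -1.233]
force: [-6.7, -1.6, 5.1]
width: 0.0151
gripper_force: 30.0
```

```bash
python3 -c "
from h import *
print(here())
a0=-.35
for j in np.arange(0,1.01,.1):
    a=.35-j; print(round(j,1),'y %.2f z %.2f'%(100*.13*(np.sin(.35)-np.sin(a)),-100*.13*(np.cos(a)-np.cos(.35))))"
```

```text
(9.2, 'press', np.float64(0.04283793144884583), np.float64(0.00015282783148334744), np.float64(0.2410262716943859), array([ 3.13768197e+00, -2.14882618e-04, -1.23277792e+00]), array([-6.68925925, -1.59047369,  5.11613722]), 0.015061123609221311, 29.988649785518646)
0.0 y 0.00 z -0.00
0.1 y 1.24 z -0.38
0.2 y 2.51 z -0.64
0.3 y 3.81 z -0.77
0.4 y 5.11 z -0.77
0.5 y 6.40 z -0.64
0.6 y 7.67 z -0.38
0.7 y 8.92 z -0.00
0.8 y 10.11 z 0.51
0.9 y 11.25 z 1.13
1.0 y 12.33 z 1.86
```

Bar gripped (15 mm opening, 30 N). I'll pull along the arc.

>>> move_arm(
  rows=[
    {"translation": [0,0.6,-0.2],"rot": [0,0,0],"hand": 1},
    {"translation": [0,1.2,-0.4],"rot": [0,0,0],"hand": 1},
    {"translation": [0,1.9,-0.5],"rot": [0,0,0],"hand": 1},
    {"translation": [0,2.5,-0.6],"rot": [0,0,0],"hand": 1},
    {"translation": [0,3.2,-0.7],"rot": [0,0,0],"hand": 1},
    {"translation": [0,3.8,-0.8],"rot": [0,0,0],"hand": 1},
    {"translation": [0,5.1,-0.8],"rot": [0,0,0],"hand": 1},
    {"translation": [0,5.1,-0.8],"rot": [0,0,0],"hand": 1},
  ],
)

```text
t: 9.87
eef_pos: [0.5838, 0.2002, 0.2493]
ee_rot: [3.14, -0.0, -1.233]
force: [4.6, -2.7, -9.5]
width: 0.0147
gripper_force: 30.0
```

```bash
python3 -c "
from h import *
print(here())"
```

```text
(9.8667, 'press', np.float64(-0.00864997353961094), np.float64(0.00010549212126760602), np.float64(0.2492644945363396), array([ 3.14037053e+00, -7.12320432e-05, -1.23307409e+00]), array([ 4.58669837, -2.73941336, -9.4560864 ]), 0.014690409534993605, 29.98235374689102)
```

>>> move_arm(
  rows=[
    {"translation": [0,0.7,0.1],"rot": [0,0,0],"hand": 1},
    {"translation": [0,1.3,0.2],"rot": [0,0,0],"hand": 1},
    {"translation": [0,1.9,0.3],"rot": [0,0,0],"hand": 1},
    {"translation": [0,2.6,0.5],"rot": [0,0,0],"hand": 1},
    {"translation": [0,3.2,0.7],"rot": [0,0,0],"hand": 1},
    {"translation": [0,3.8,0.9],"rot": [0,0,0],"hand": 1},
    {"translation": [0,4.4,1.1],"rot": [0,0,0],"hand": 1},
    {"translation": [0,5.0,1.4],"rot": [0,0,0],"hand": 1},
  ],
)

```text
t: 10.53
eef_pos: [0.5404, 0.1844, 0.2381]
ee_rot: [-3.137, -0.002, -1.232]
force: [3.6, -5.5, 6.3]
width: 0.015
gripper_force: 30.0
```

```bash
python3 -c "
from h import *
print(here())"
```

```text
(10.5333, 'press', np.float64(-0.054880024427644905), np.float64(-7.952441035517509e-05), np.float64(0.23809049919467365), array([-3.13659459e+00, -1.56670539e-03, -1.23202327e+00]), array([ 3.60667639, -5.52646942,  6.25543646]), 0.014972775850462021, 29.980327785015106)
```

>>> move_arm(
  rows=[
    {"translation": [0,0.6,0.3],"rot": [0,0,0],"hand": 1},
    {"translation": [0,1.1,0.6],"rot": [0,0,0],"hand": 1},
    {"translation": [0,1.5,0.8],"rot": [0,0,0],"hand": 1},
    {"translation": [0,1.9,1.1],"rot": [0,0,0],"hand": 1},
    {"translation": [0,2.2,1.35],"rot": [0,0,0],"hand": 1},
    {"translation": [0,2.2,1.35],"rot": [0,0,0],"hand": 1},
    {"translation": [0,2.2,1.35],"rot": [0,0,0],"hand": 1},
  ],
)

```text
t: 11.12
eef_pos: [0.5199, 0.1769, 0.2258]
ee_rot: [-3.136, -0.002, -1.232]
force: [3.5, -6.8, 11.6]
width: 0.015
gripper_force: 30.0
```

```bash
python3 -c "
from h import *
h=here();print(h,.35-np.arcsin(h[2]/.13))
im,d=arm.grab_frame('scene'); c=im[170:330,330:490,::-1]; cv2.imwrite('pics/f.png',cv2.resize(c,(600,600),interpolation=2))
for l in ['left_press_bar','left_press_catch_tip','strip','left_press_stamp']:
    for x in arm.pinpoint(l,'scene')[:4]:
        P=w('scene',x['point']); r=P[:2]-O; print(l,x['p'],r@ex,r@ey,P[2])"
```

```text
(11.1167, 'press', np.float64(-0.0766432011377519), np.float64(-0.00014481689609133886), np.float64(0.22576418327058226), array([-3.13575439e+00, -1.90530248e-03, -1.23152352e+00]), array([ 3.51676465, -6.80984501, 11.64176674]), 0.015035164692129073, 29.979810118675232) 0.980517812488761
left_press_bar 0.78 -0.42043458850402643 -0.32202385618378015 0.24540029336877267
left_press_bar 0.61 -0.07382057025707892 -0.0026160106598927084 0.22623677144577747
left_press_bar 0.56 -0.1828171676346505 0.14342664548257184 0.24731909453801315
left_press_catch_tip 0.62 -0.029238521982534005 -0.01591114481222842 0.1940841606728163
left_press_catch_tip 0.48 -0.1953040805901191 -0.40334206802524003 0.24676148010598498
strip 0.71 -0.22527559047218992 0.3792491342392163 0.0016580147415363733
strip 0.62 -0.0033640597712790827 -0.0035575365137071593 0.026981825059919973
left_press_stamp 0.65 -0.06134172754107627 -0.1803587998144985 -0.0028750558089728484
left_press_stamp 0.42 -0.46185903859216465 -0.3178541286015048 0.06137872314727688
```

View pics/f.png

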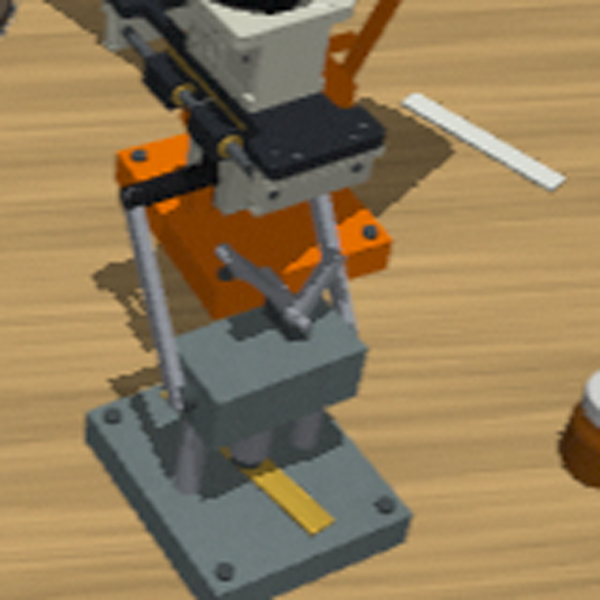

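The lever is forward and down, the stamp is on the strip, and the catch is still off. I'll press a bit further to bear on the stop.

>>> move_arm(
  rows=[
    {"translation": [0,0.2,0.15],"rot": [0,0,0],"hand": 1},
    {"translation": [0,0.35,0.3],"rot": [0,0,0],"hand": 1},
    {"translation": [0,0.35,0.3],"rot": [0,0,0],"hand": 1},
    {"translation": [0,0.35,0.3],"rot": [0,0,0],"hand": 1},
  ],
)

```text
t: 11.7
eef_pos: [0.5167, 0.1758, 0.2232]
ee_rot: [-3.136, -0.002, -1.231]
force: [1.4, -6.0, 14.5]
width: 0.0152
gripper_force: 30.0
```

```bash
python3 -c "
from h import *
h=here();print(h,.35-np.arcsin(h[2]/.13))"
```

```text
(11.7, 'press', np.float64(-0.08009800984188312), np.float64(-0.00016821772913176887), np.float64(0.22319609311227037), array([-3.13561675e+00, -1.95709102e-03, -1.23149586e+00]), array([ 1.435767  , -5.99230036, 14.47975019]), 0.015188047442716155, 29.980509281158447) 1.0138306593026059
```

>>> move_arm(
  rows=[
    {"translation": [0,0.25,0.2],"rot": [0,0,0],"hand": 1},
    {"translation": [0,0.25,0.2],"rot": [0,0,0],"hand": 1},
    {"translation": [0,0.25,0.2],"rot": [0,0,0],"hand": 1},
    {"translation": [0,0.25,0.2],"rot": [0,0,0],"hand": 1},
    {"translation": [0,0.25,0.2],"rot": [0,0,0],"hand": 1},
    {"translation": [0,0.25,0.2],"rot": [0,0,0],"hand": 1},
  ],
)

```text
t: 12.2
eef_pos: [0.5156, 0.1753, 0.2223]
ee_rot: [-3.133, -0.002, -1.231]
force: [3.8, -7.7, 18.6]
width: 0.0153
gripper_force: 30.0
```

```bash
python3 -c "
from h import *
h=here();print(h,.35-np.arcsin(h[2]/.13))"
```

```text
(12.2, 'press', np.float64(-0.08129140989606169), np.float64(-0.0001685061914428032), np.float64(0.22226626269366523), array([-3.13272815e+00, -1.97379642e-03, -1.23111971e+00]), array([ 3.75374184, -7.74136273, 18.57531492]), 0.015273272490534427, 29.979186952114105) 1.025539654408863
```

```bash
python3 -c "
from h import *
print(arm.job_done())"
```

```text
the job is handed in; nothing more can be done
None
```

I handed the job in at about 12 s: on the left press (the one with the strip) the catch is thrown over, and the lever is held at its stop in the fingers with the stamp down on the strip. The hand-in returned no verdict, so I don't know how it was judged.

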